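Emboss a card disc with the hand tamper

TASK

Take the hand tamper by its wooden handle and press it squarely down on the white card in the green embossing press until the sprung bed is fully home and level, keeping roughly 18 N on it for a good second and never pushing with more than 30 N. Then let the bed spring back up and set the tamper gently down, upright, in its blue dish, let go, and leave everything else on the desk where it stands.

Things in the scene. Friction and masses are not known exactly. Their poses are not given: they have to be found in the camera images.
- tamper: hand tamper standing on its flat face: steel puck 54 mm across and 24 mm tall, topped by an upright square wooden handle 32 x 32 mm from 24 to 80 mm height (sides along its x and y axes); mass 0.25 to 0.5 kg. Origin at the centre of the flat underside, z up the handle. Fingertips can rest on the puck's shoulder at 24 mm, so that the handle cannot slip through the grip when pressing
- press: fixed green embossing press: a block 130 x 130 mm, 45 mm tall, with a round bore 65 mm across in the middle that holds a sprung round brass bed carrying a white card disc 57 mm across. Origin at the centre of its underside on the desk, z up along the bore
- press_mouth (a point): centre of the bore at the block's top face, 45 mm above the desk. The card on the released bed lies from 4 mm below to 8 mm above this point: a hidden height screw, set differently each time, shifts the bed, its spring and its bottom stop together, so the height has to be found by touch
- press_bed (a joint): how far the bed is pressed down, m: 0 released, 0.014 on its bottom stop (firm, gives under 1 mm). The spring needs about 4 N to start and 9 N at the stop; beyond that the force climbs steeply, and hitting the stop at speed makes a force peak, so creep onto it
- press_tip_x (a joint): tip of the bed about the press's x axis, rad, 0 level; springs hold it about +0.08 askew when free (1.6 N m/rad); a flat tamper pressed on centre squares it
- press_tip_y (a joint): tip of the bed about the press's y axis, rad, 0 level; springs hold it about -0.05 askew when free (1.6 N m/rad)
- dish: fixed blue china dish that holds the tamper: 74 mm across, 14 mm tall, inner floor 64 mm across, 4 mm above its underside. Origin at the centre of its underside on the desk, z up
- mug: white china mug, 80 mm across, 85 mm tall; origin at the centre of its underside; leave it alone
- eraser: white eraser 45 x 22 x 14 mm; origin at the centre of its underside; leave it alone
- ink: small glass ink jar, 48 mm across, 50 mm tall; origin at the centre of its underside; leave it alone
- pen_pot: glass pot with pencils, 72 mm across, 95 mm tall (pencils to 150 mm); origin at the centre of its underside; leave it alone
- card_discs: spare stack of white card discs, 57 mm across, 30 mm tall; origin at the centre of its underside; leave it alone
- stamp: wooden hand stamp, 50 x 35 mm, 64 mm tall; origin at the centre of its underside; leave it alone
- tape_roll: grey roll of tape, 68 mm across, 24 mm tall; origin at the centre of its underside; leave it alone
Things that resemble listed ones, but are neither listed nor needed, are in the scene too. What is meant by the tamper is not purple or red, and is the smaller of those in its own colour.

How it is judged:
By the outcome, as a careful person would: the job done as asked, in the order asked, and still so for the second after the job is handed in, with the robot touching nothing.
It also fails if it takes over 72 s, if anything falls off the work surface, if the arm or the gripper's body presses on something with over 40 N, if the wrist force passes 120 N, or if a joint passes its speed limit or range.

ROBOT

A 6-joint arm with a two-finger parallel gripper is mounted at the origin on the work surface. World frame = base frame: x ahead of the robot, y to its left, z up, the work surface at z = 0. Lengths are in mm, angles in degrees, forces in N, time in s.
With the tool pointing down it reaches from about 300 to 875 mm from the base axis. Payload 4.2 kg.
Tool frame: the origin (TCP) lies on the centre line of the jaws, within the pads' length; the fingertips stand tips_ahead ahead of it and the grasp point (between the pads) lies 3 mm ahead of it (tips_ahead is the distance from the TCP to the fingertips, in mm); z points along the fingers, y is the direction in which the jaws open and shut (so a half turn about z gives the same grasp; the last joint's range is limited). The gripper opens to 85 mm and grips with 20 to 120 N. Pads are 22 mm wide; open, the fingers measure 114 mm over their backs; the gripper's body (76 mm by 85 mm) begins 54 mm behind the grasp point. The pads swing forward as they close: fully open they stand 13 mm farther back than shut.
Start: joints at [-68.468, 18.312, 89.639, -0, 72.044, -1.146], TCP at [221.692, -530.558, 253.338] pointing down, gripper open.
Joint ranges: [-177.97, 177.97], [-48.28, 115.42], [12.27, 149.76], [-77.06, 257.06], [2.81, 150.46], [-146.56, 146.56]. Speed limits (degrees/s): [147.25, 147.25, 180, 180, 180, 180].

INTERFACE

Orientations are given as a 3x3 rotation matrix whose columns are the frame's x, y, z axes.
In Python, from workcell import * gives the robot as it stands.
- The arm moves only by the tool step_arm, never from a script. Its argument "increments" is a list of rows, each an object with "xyz": the shift along the tool's x, y, z in m, a list of three; "rot": the turn, a rotation vector about the tool's x, y, z in rad, a list of three; "fingers": the opening, from -1 (shut) to 1 (fully open). In form: [{"xyz": [tx, ty, tz], "rot": [ax, ay, az], "fingers": fingers}, ...]. A call has 1 to 10 rows; each row shifts and turns the commanded pose from where the row before left it, along the tool's axes as they then stand; what a row does not reach is not made up. A row lasts 1/8 s, in which the tool goes at most 62.5 mm and 10.7 degrees, less where a joint would pass 70% of its speed; a pose out of reach is approached as far as the arm can. A call with a gripper value outside its range is refused whole. The fingers move at their own pace and stop on an object; "force" is the grip in N (left out, the last holds). Time passes only in rows, so rows that do not move let the fingers close. It gives the time, the measured TCP pose, the force and the opening at its end, in the units of the state.
- sense(): the state, without advancing time (a new reading comes with each control period).
- read_camera(name): name is "side" or "top"; returns a dict with "pixels" (480x640x3 uint8, red, green, blue), "z_map" (480x640 float32, mm along the optical axis (not along the pixel's ray), 0 where there is no reading), "fx", "fy", "cx", "cy" (pixels), "camera_from_world" (4x4, takes a point from world to camera coordinates). Camera axes: x right, y up, looking along -z (the intrinsics and any distortion apply to the point x, -y, -z); pixel columns grow to the right and rows downward; lengths in mm; the calibration is good to about 2 mm. A picture is of the moment at which its call begins.
- finish_job(): hands the job in, once; it reports no verdict.
The state is a dict: "time_s": time; "qpos": joint angles; "dq": joint speeds; "tau": joint torques, N m; "tool_pos": TCP position; "tcp_rot": TCP orientation; "force": force on the tool from outside, world axes, zero at the start; "ft_torque": the same for the moment, N m; "grip_width": opening from 0.0 (shut) to 1.0 (fully open).
Only numpy, scipy, OpenCV 4.12 (cv2) and the standard library are available. Lean on these libraries where they do the work, as an engineer would, in place of code of your own. Each camera call takes 0.05 s, during which the arm holds its last target. There are 200 camera calls.

## Working session

There is one attempt and no reset: what is moved stays moved. The work goes in short steps, Python scripts to look and compute and a tool call to move; the robot and the scene stay as the last step left them, time stands still between calls to the robot, and variables do not carry over. Pictures are saved under pics/ and viewed, about 8 in all and at most 12, crops included, and the job is handed in when it is done.

Besides the shell and the picture viewer there is one more tool, called after "Call:" as name(argument=value, ...) on one line, values as JSON. step_arm: Moves the arm, as the interface text tells. Its arguments: {"type":"object","properties":{"increments":{"type":"array","items":{"type":"object","properties":{"xyz":{"type":"array","items":{"type":"number"}},"rot":{"type":"array","items":{"type":"number"}},"fingers":{"type":"number"}}}},"force":{"type":"number"}},"required":["increments"]}

```bash
mkdir -p pics; cat > h.py <<'E'
from workcell import *
import numpy as np, cv2
def snap(name,fn=None):
    c=read_camera(name)
    np.savez(f'{name}.npz',**{k:np.asarray(v) for k,v in c.items()})
    if fn: cv2.imwrite('pics/'+fn,cv2.cvtColor(c['pixels'],cv2.COLOR_RGB2BGR))
    return c
def load(name): return dict(np.load(f'{name}.npz'))
def cloud(c):
    z=c['z_map']; v,u=np.mgrid[:480,:640]
    p=np.stack([(u-c['cx'])/c['fx']*z,-(v-c['cy'])/c['fy']*z,-z,np.ones_like(z)],-1)
    w=p@np.linalg.inv(c['camera_from_world']).T
    w=w[...,:3]; w[z==0]=np.nan; return w
E
python3 - <<'E'
from h import *
s=sense(); print(s)
for n in('top','side'):
    c=snap(n,n+'1.png'); print([k for k in c],c['fx'],c['fy'],c['cx'],c['cy'],np.round(np.linalg.inv(c['camera_from_world']),3).tolist())
E
```

```text
{'time_s': 0.0, 'qpos': array([-6.84696459e+01,  1.83524281e+01,  8.97074856e+01,  2.61679923e-03,
        7.20445602e+01, -1.14624514e+00]), 'dq': array([-0.07510082, -0.05507716,  0.03058119,  0.04330214,  0.13516767,
       -0.14061113]), 'tau': array([ 4.14904687e-03, -4.15513623e+01, -2.34160638e+01,  2.71702474e-04,
        8.15899955e-03, -1.00948336e-05]), 'tool_pos': array([ 221.5248333 , -530.13028351,  252.46702557]), 'tcp_rot': array([[ 9.22701092e-01,  3.85515627e-01, -6.28766221e-04],
       [ 3.85516132e-01, -9.22699507e-01,  1.71212664e-03],
       [ 7.98892939e-05, -1.82218064e-03, -9.99998337e-01]]), 'force': array([-0.48461666, -0.70446729,  0.13630949]), 'ft_torque': array([ 0.01594599,  0.0360449 , -0.04508355]), 'grip_width': 0.9989222822047196}
['pixels', 'z_map', 'fx', 'fy', 'cx', 'cy', 'camera_from_world'] 502.01508476564925 502.01508476564925 315.2088858730393 242.3781638777201 [[-0.021, 0.987, -0.158, 349.852], [-1.0, -0.024, -0.014, -8.836], [-0.017, 0.158, 0.987, 1132.635], [0.0, 0.0, 0.0, 1.0]]
['pixels', 'z_map', 'fx', 'fy', 'cx', 'cy', 'camera_from_world'] 584.4573570057948 584.4573570057948 318.4358724302357 238.96178638907617 [[-0.887, 0.363, -0.287, 79.075], [-0.463, -0.68, 0.569, 909.707], [0.011, 0.637, 0.771, 1301.87], [0.0, 0.0, 0.0, 1.0]]
```

View pics/top1.png

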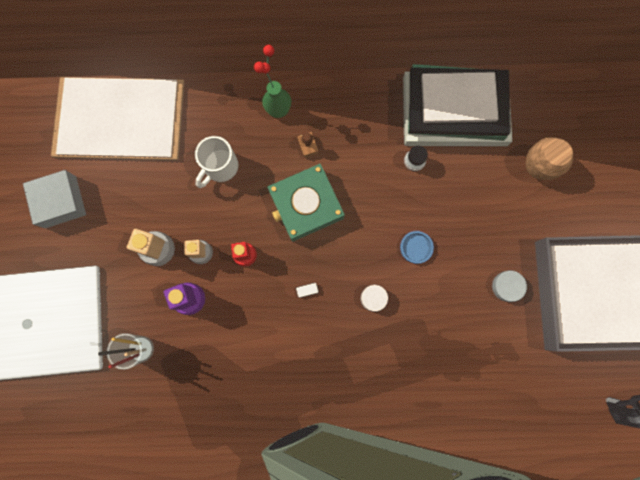

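View pics/side1.png

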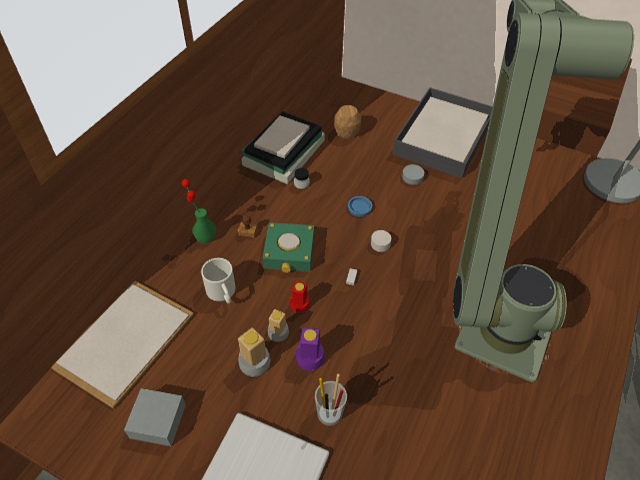

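The steel and wood tampers are at top px (150,245), the larger, and (197,250), the smaller and the target. A red one stands at (242,252) and a purple one at (185,297). The press is at (306,201) and the dish at (417,247). Next I'll measure positions from the depth data.

```bash
python3 - <<'E'
from h import *
W={n:cloud(load(n)) for n in('top','side')}
t=load('top'); im=cv2.cvtColor(t['pixels'],cv2.COLOR_RGB2BGR)
a=cv2.resize(im[215:315,120:270],None,fx=4,fy=4,interpolation=cv2.INTER_CUBIC)
s=cv2.cvtColor(load('side')['pixels'],cv2.COLOR_RGB2BGR)
b=cv2.resize(s[270:380,230:345],None,fx=4,fy=4,interpolation=cv2.INTER_CUBIC)[:400,:]
cv2.imwrite('pics/crop1.png',cv2.resize(np.hstack([a[:, :],b[:400,:]]),None,fx=.75,fy=.75))
P=np.concatenate([W[n].reshape(-1,3) for n in W]); C=np.concatenate([load(n)['pixels'].reshape(-1,3) for n in W]).astype(float)
src=np.repeat([0,1],480*640)
print('table z', [np.nanmedian(W[n][300:330,440:480,2] if n=='top' else W[n][290:300,330:345,2]) for n in W])
q=W['top'][250,197];r=W['top'][245,147];print(q,r,W['top'][252,242],W['top'][201,306],W['top'][247,417])
for k in(0,1):
    m=(src==k)
    # tamper handle top
    sel=m&(np.abs(P[:,0]-q[0])<35)&(np.abs(P[:,1]-q[1])<35)
    z=P[sel,2]; print('z hist',np.histogram(z[~np.isnan(z)],np.arange(-5,120,5))[0])
    tp=P[sel&(np.abs(P[:,2]-80)<6)]
    if len(tp)>5: print('handle top',len(tp),tp.mean(0),(tp.min(0)+tp.max(0))/2,np.ptp(tp,axis=0),cv2.minAreaRect(tp[:,:2].astype(np.float32)))
    # dish
    b=m&(C[:,2]>C[:,0]*1.4)&(C[:,2]>70)&(np.abs(P[:,0]-W['top'][247,417][0])<60)&(np.abs(P[:,1]-W['top'][247,417][1])<60)
    d=P[b]; print('dish',len(d),(d.min(0)+d.max(0))/2,np.ptp(d,axis=0),cv2.minEnclosingCircle(d[:,:2].astype(np.float32)),np.percentile(d[:,2],[5,50,95]))
    g=m&(C[:,1]>C[:,0]*1.2)&(np.abs(P[:,0]-W['top'][201,306][0])<110)&(np.abs(P[:,1]-W['top'][201,306][1])<110)&(P[:,2]>38)&(P[:,2]<52)
    g=P[g]; print('press',len(g),cv2.minAreaRect(g[:,:2].astype(np.float32)),np.median(g[:,2]))
    h=P[m&(C.min(1)>110)&(np.hypot(P[:,0]-W['top'][201,306][0],P[:,1]-W['top'][201,306][1])<45)]
    print('card',len(h),(h.min(0)+h.max(0))/2,cv2.minEnclosingCircle(h[:,:2].astype(np.float32)),np.linalg.lstsq(np.c_[h[:,:2]-h[:,:2].mean(0),np.ones(len(h))],h[:,2],rcond=None)[0])
E
```

```text
table z [np.float64(-0.1236332680605301), np.float64(1.3852414520085858)]
[508.65618794 258.38980659  76.99595666] [516.13094596 353.18541349 113.15609335] [501.37395418 161.36206532  81.80761454] [617.04065088  24.71950365  48.38954457] [ 514.16081165 -222.87898825    7.16040926]
z hist [209 258  23  26  29  96  39   8  14   9  14  10  13  11  11  19  83 134
  10   0   0   0   0   0]
handle top 231 [514.16476688 267.55675589  80.53915001] [514.38528573 268.09102446  80.05795409] [32.22249392 32.68312116 11.48887311] ((514.3827514648438, 268.09259033203125), (32.203895568847656, 32.69283676147461), 0.07475535571575165)
dish 800 [ 513.79415278 -220.4148327     8.31158999] [69.32870656 70.25742763 20.87930237] ((513.4927978515625, -221.41722106933594), 36.44777297973633) [ 0.93070136  5.32845186 15.87778161]
press 2529 ((619.4730834960938, 26.22612762451172), (131.93917846679688, 129.34353637695312), 23.03471565246582) 45.48850846629807
card 559 [621.4075039   27.35952004  43.03944383] ((621.16357421875, 26.663267135620117), 31.26593589782715) [-9.83565018e-03  7.22786272e-02  4.87551525e+01]
z hist [ 95 127  33  13  24  50  50  20  14  13  19  21  18  21  15  15  47  93
  22   0   0   0   0   0]
handle top 156 [510.71841528 273.82376303  80.9883401 ] [511.85644376 272.81737602  80.20934803] [35.23126323 37.00979988 11.57276667] ((511.3065490722656, 272.60858154296875), (34.204307556152344, 36.74036407470703), 3.4131429195404053)
dish 377 [ 511.49077253 -217.35941775    8.91016654] [72.44493858 79.43075266 31.56240982] ((513.1526489257812, -217.36569213867188), 39.74662780761719) [ 0.45955295  7.16241521 17.00328941]
press 1346 ((616.6265869140625, 29.044631958007812), (130.06417846679688, 135.81552124023438), 23.188444137573242) 45.53254740681268
card 253 [615.88708741  30.32644415  49.7646685 ] ((619.4976196289062, 29.19589614868164), 31.88385009765625) [1.34249977e-02 9.58928530e-02 4.97519340e+01]
```

View pics/crop1.png

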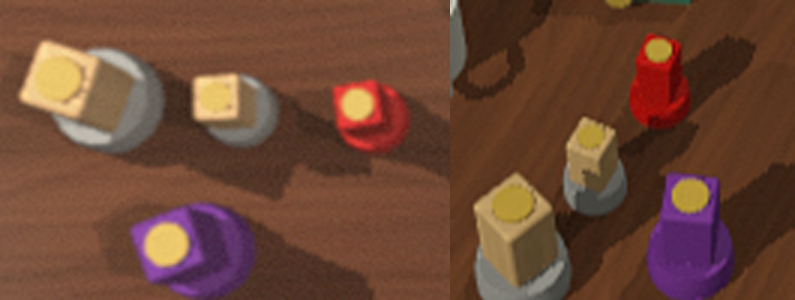

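The crop confirms the small steel tamper with the wooden handle as the target. Its nearest neighbours are the red one to its right and the big one to its left. The two cameras disagree by about 3 mm. I'll check the handle yaw, the neighbours and tips_ahead.

```bash
python3 - <<'E'
import workcell; print(getattr(workcell,'tips_ahead',None), [n for n in dir(workcell) if not n.startswith('__')])
from h import *
c=load('top');W=cloud(c)
for nm,(u,v) in dict(big=(143,242),red=(240,250),purple=(177,296)).items():
    m=W[v-22:v+23,u-20:u+45].reshape(-1,3); top=W[v,u,2]
    t=m[np.abs(m[:,2]-top)<4]; print(nm,top,len(t),cv2.minAreaRect(t[:,:2].astype(np.float32)))
# handle yaw of target: fit square to top points, weigh min spread
for n in('top','side'):
    c=load(n);P=cloud(c).reshape(-1,3);C=c['pixels'].reshape(-1,3).astype(float)
    s=(np.abs(P[:,0]-513)<32)&(np.abs(P[:,1]-270)<32)
    p=P[s&(np.abs(P[:,2]-81)<2.5)]
    r=[]
    for a in range(-45,45,3):
        x=np.cos(np.radians(a));y=np.sin(np.radians(a));u=p[:,0]*x+p[:,1]*y;v=-p[:,0]*y+p[:,1]*x
        r.append((a,round((np.ptp(np.percentile(u,[2,98]))+np.ptp(np.percentile(v,[2,98])))/2,1)))
    print(n,len(p),p.mean(0),sorted(r,key=lambda k:k[1])[:6])
    h=P[s&(P[:,2]>35)&(P[:,2]<70)]; print('sides',len(h),h.mean(0))
E
```

```text
22.0 ['IKError', 'finish_job', 'read_camera', 'sense', 'tips_ahead']
big 118.24528913236031 366 ((524.2389526367188, 367.2594909667969), (44.15229797363281, 44.64353942871094), 69.26679229736328)
red 83.87950460633238 146 ((506.5362548828125, 166.78170776367188), (31.57862663269043, 30.613950729370117), 6.179710865020752)
purple 109.6144795597803 309 ((409.38720703125, 291.5619201660156), (41.34975051879883, 42.300270080566406), 19.775243759155273)
top 149 [514.37389443 267.82105705  80.90772136] [(0, np.float64(30.1)), (3, np.float64(30.1)), (-3, np.float64(30.2)), (6, np.float64(30.2)), (9, np.float64(30.4)), (-6, np.float64(30.5))]
sides 82 [508.88322934 257.75739552  52.04927886]
side 90 [511.05605754 272.9832398   81.24808874] [(0, np.float64(31.2)), (3, np.float64(31.3)), (6, np.float64(31.4)), (-3, np.float64(31.5)), (9, np.float64(31.6)), (-6, np.float64(31.9))]
sides 121 [505.97239993 280.39369552  53.3736438 ]
```

Call:
step_arm(increments=[{"rot": [0, 0, -0.1703], "fingers": 0.18}, {"rot": [0, 0, -0.1703], "fingers": 0.18}, {"rot": [0, 0, -0.1703], "fingers": 0.18}, {"rot": [0, 0, -0.1703], "fingers": 0.18}, {"rot": [0, 0, -0.1703], "fingers": 0.18}, {"rot": [0, 0, -0.1703], "fingers": 0.18}, {"rot": [0, 0, -0.1703], "fingers": 0.18}], force=60)

```text
validation failed for argument at $.in...
```

```bash
cat >> h.py <<'E'
def delta(x,y,z,R=None):
    s=sense(); d=s['tcp_rot'].T@(np.array([x,y,z])-s['tool_pos'])
    print('pos',s['tool_pos'].round(2),'yawx',np.degrees(np.arctan2(s['tcp_rot'][1,0],s['tcp_rot'][0,0])).round(2),'zax',s['tcp_rot'][:,2].round(4),'F',s['force'].round(2),'w',s['grip_width'].round(3),'t',s['time_s'],'tool delta m',(d/1000).round(4))
E
python3 -c "
from h import *
delta(512.8,270.4,200)"
```

```text
Traceback (most recent call last):
  File "h.py", line 16, in delta
    print('pos',s['tool_pos'].round(2),'yawx',np.degrees(np.arctan2(s['tcp_rot'][1,0],s['tcp_rot'][0,0])).round(2),'zax',s['tcp_rot'][:,2].round(4),'F',s['force'].round(2),'w',s['grip_width'].round(3),'t',s['time_s'],'tool delta m',(d/1000).round(4))
                                                                                                                                                                                ^^^^^^^^^^^^^^^^^^^^^
AttributeError: 'float' object has no attribute 'round'
```

Rows need all of their fields.

Call:
step_arm(increments=[{"xyz": [0, 0, 0], "rot": [0, 0, -0.1703], "fingers": 0.18}, {"xyz": [0, 0, 0], "rot": [0, 0, -0.1703], "fingers": 0.18}, {"xyz": [0, 0, 0], "rot": [0, 0, -0.1703], "fingers": 0.18}, {"xyz": [0, 0, 0], "rot": [0, 0, -0.1703], "fingers": 0.18}, {"xyz": [0, 0, 0], "rot": [0, 0, -0.1703], "fingers": 0.18}, {"xyz": [0, 0, 0], "rot": [0, 0, -0.1703], "fingers": 0.18}, {"xyz": [0, 0, 0], "rot": [0, 0, -0.1703], "fingers": 0.18}], force=60)

```text
time_s: 0.98
tool_pos: [221.6, -530.3, 252.8]
tcp_rot: [[-0.023, 1.0, -0.0], [1.0, 0.023, 0.001], [0.001, -0.0, -1.0]]
force: [-0.7, -0.1, -0.8]
grip_width: 0.59
```

```bash
sed -i "s/s\['grip_width'\].round(3)/round(s['grip_width'],3)/" h.py
python3 -c "
from h import *
delta(512.8,270.4,200)"
```

```text
pos [ 221.59 -530.29  252.79] yawx 91.3 zax [-4.e-04  1.e-03 -1.e+00] F [-0.7  -0.1  -0.83] w 0.59 t 0.975 tool delta m [0.7938 0.3093 0.0535]
```

Call:
step_arm(increments=[{"xyz": [0.0529, 0.0206, 0], "rot": [0, 0, 0], "fingers": 0.18}, {"xyz": [0.0529, 0.0206, 0], "rot": [0, 0, 0], "fingers": 0.18}, {"xyz": [0.0529, 0.0206, 0], "rot": [0, 0, 0], "fingers": 0.18}, {"xyz": [0.0529, 0.0206, 0], "rot": [0, 0, 0], "fingers": 0.18}, {"xyz": [0.0529, 0.0206, 0], "rot": [0, 0, 0], "fingers": 0.18}, {"xyz": [0.0529, 0.0206, 0], "rot": [0, 0, 0], "fingers": 0.18}, {"xyz": [0.0529, 0.0206, 0], "rot": [0, 0, 0], "fingers": 0.18}, {"xyz": [0.0529, 0.0206, 0], "rot": [0, 0, 0], "fingers": 0.18}, {"xyz": [0.0529, 0.0206, 0], "rot": [0, 0, 0], "fingers": 0.18}, {"xyz": [0.0529, 0.0206, 0], "rot": [0, 0, 0], "fingers": 0.18}])

```text
time_s: 2.22
tool_pos: [418.8, 3.7, 253.2]
tcp_rot: [[-0.017, 1.0, 0.0], [1.0, 0.017, -0.0], [-0.0, 0.0, -1.0]]
force: [1.2, -0.6, 1.1]
grip_width: 0.59
```

Call:
step_arm(increments=[{"xyz": [0.0529, 0.0206, 0], "rot": [0, 0, 0], "fingers": 0.18}, {"xyz": [0.0529, 0.0206, 0], "rot": [0, 0, 0], "fingers": 0.18}, {"xyz": [0.0529, 0.0206, 0], "rot": [0, 0, 0], "fingers": 0.18}, {"xyz": [0.0529, 0.0206, 0], "rot": [0, 0, 0], "fingers": 0.18}, {"xyz": [0.0529, 0.0206, 0], "rot": [0, 0, 0], "fingers": 0.18}, {"xyz": [0, 0, 0.04], "rot": [0, 0, 0], "fingers": 0.18}, {"xyz": [0, 0, 0.04], "rot": [0, 0, 0], "fingers": 0.18}, {"xyz": [0, 0, 0.03], "rot": [0, 0, 0], "fingers": 0.18}, {"xyz": [0, 0, 0], "rot": [0, 0, 0], "fingers": 0.18}, {"xyz": [0, 0, 0], "rot": [0, 0, 0], "fingers": 0.18}])

```text
time_s: 3.48
tool_pos: [517.8, 268.4, 144.3]
tcp_rot: [[-0.017, 1.0, 0.002], [1.0, 0.017, 0.001], [0.001, 0.002, -1.0]]
force: [0.6, -0.4, -0.5]
grip_width: 0.592
```

```bash
python3 - <<'E'
from h import *
delta(512.8,270.4,60)
a=cv2.cvtColor(snap('top')['pixels'],cv2.COLOR_RGB2BGR); b=cv2.cvtColor(snap('side')['pixels'],cv2.COLOR_RGB2BGR)
f=lambda i,u,v:cv2.resize(i[v-70:v+70,u-45:u+45],None,fx=4,fy=4,interpolation=cv2.INTER_CUBIC)
cv2.imwrite('pics/crop2.png',np.hstack([f(a,195,245),f(b,280,310)]))
E
```

```text
pos [517.78 268.4  144.33] yawx 90.98 zax [ 1.6e-03  7.0e-04 -1.0e+00] F [ 0.59 -0.36 -0.55] w 0.592 t 3.475 tool delta m [ 0.002  -0.0051  0.0843]
```

View pics/crop2.png

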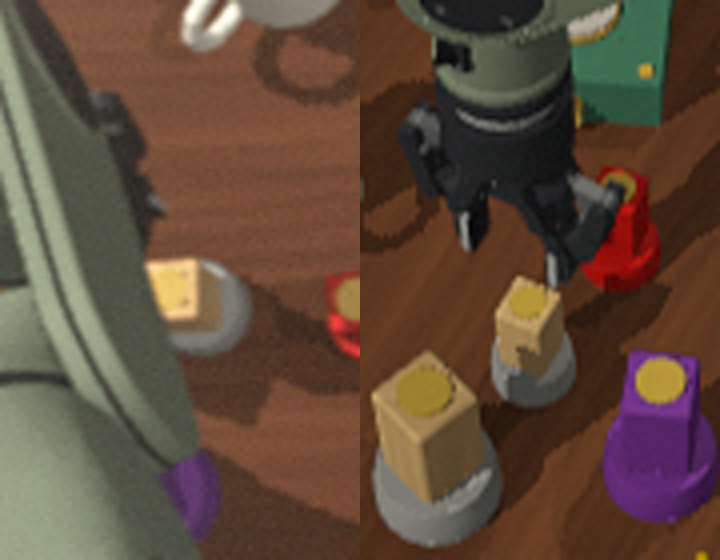

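The side crop shows the gripper centred roughly over the target. The fingertips are at about full-frame px (262,300) and (284,309). I'll compare that with the projection to see the side camera's bias.

```bash
python3 - <<'E'
from h import *
c=load('side')
def pj(p):
    q=c['camera_from_world']@np.array([*p,1.]); return (c['fx']*q[0]/-q[2]+c['cx'],c['cy']-c['fy']*q[1]/-q[2])
for dx in(-29,29): print(pj((517.8+dx,268.4,124)))
for p in((511.,273,80),(514.4,267.8,80),(517,267.8,80)): print(p,pj(p))
print('mm/px',1/ (c['fx']/1000))
E
```

```text
(np.float64(285.00448527766196), np.float64(308.5630837739512))
(np.float64(264.04021259697964), np.float64(298.9984206339642))
(511.0, 273, 80) (np.float64(276.7623042202284), np.float64(316.18400504885267))
(514.4, 267.8, 80) (np.float64(276.62828277398035), np.float64(314.02479590148596))
(517, 267.8, 80) (np.float64(275.70972699082273), np.float64(313.6008785629311))
mm/px 1.7109888138341718
```

Call:
step_arm(increments=[{"xyz": [0, -0.0052, 0], "rot": [0, 0, 0], "fingers": 0.18}, {"xyz": [0, 0, 0.025], "rot": [0, 0, 0], "fingers": 0.18}, {"xyz": [0, 0, 0.025], "rot": [0, 0, 0], "fingers": 0.18}, {"xyz": [0, 0, 0.02], "rot": [0, 0, 0], "fingers": 0.18}, {"xyz": [0, 0, 0.015], "rot": [0, 0, 0], "fingers": 0.18}, {"xyz": [0, 0, 0.005], "rot": [0, 0, 0], "fingers": 0.18}, {"xyz": [0, 0, 0], "rot": [0, 0, 0], "fingers": 0.0}, {"xyz": [0, 0, 0], "rot": [0, 0, 0], "fingers": -0.1}, {"xyz": [0, 0, 0], "rot": [0, 0, 0], "fingers": -0.1}])

```text
time_s: 4.7
tool_pos: [512.2, 268.2, 53.9]
tcp_rot: [[-0.017, 1.0, 0.001], [1.0, 0.017, 0.0], [0.0, 0.001, -1.0]]
force: [0.8, -1.0, 0.1]
grip_width: 0.454
```

```bash
python3 -c "
from h import *
delta(512.8,268.4,46)"
```

```text
pos [512.23 268.17  53.9 ] yawx 90.98 zax [ 1.1e-03  4.0e-04 -1.0e+00] F [ 0.78 -1.05  0.1 ] w 0.454 t 4.7 tool delta m [0.0002 0.0006 0.0079]
```

Call:
step_arm(increments=[{"xyz": [0, 0, 0.003], "rot": [0, 0, 0], "fingers": -0.1}, {"xyz": [0, 0, 0.002], "rot": [0, 0, 0], "fingers": -0.1}, {"xyz": [0, 0, 0], "rot": [0, 0, 0], "fingers": -0.1}])

```text
time_s: 5.08
tool_pos: [511.7, 267.9, 48.0]
tcp_rot: [[-0.017, 1.0, -0.001], [1.0, 0.017, -0.0], [-0.0, -0.001, -1.0]]
force: [-0.6, -0.0, -0.3]
grip_width: 0.451
```

Call:
step_arm(increments=[{"xyz": [0, 0, 0.001], "rot": [0, 0, 0], "fingers": -0.1}, {"xyz": [0, 0, 0.001], "rot": [0, 0, 0], "fingers": -0.1}])

```text
time_s: 5.32
tool_pos: [511.9, 268.0, 46.2]
tcp_rot: [[-0.017, 1.0, 0.0], [1.0, 0.017, -0.0], [-0.0, 0.0, -1.0]]
force: [0.2, -0.2, -0.4]
grip_width: 0.454
```

Call:
step_arm(increments=[{"xyz": [0, 0, 0.001], "rot": [0, 0, 0], "fingers": -0.1}])

```text
time_s: 5.45
tool_pos: [511.9, 268.0, 45.2]
tcp_rot: [[-0.017, 1.0, 0.0], [1.0, 0.017, -0.0], [-0.0, 0.0, -1.0]]
force: [-1.0, 0.0, -0.7]
grip_width: 0.448
```

Call:
step_arm(increments=[{"xyz": [0, 0, 0.001], "rot": [0, 0, 0], "fingers": -0.15}, {"xyz": [0, 0, 0], "rot": [0, 0, 0], "fingers": -0.15}])

```text
time_s: 5.7
tool_pos: [512.0, 268.0, 45.0]
tcp_rot: [[-0.017, 1.0, 0.001], [1.0, 0.017, 0.0], [0.0, 0.001, -1.0]]
force: [-0.6, -0.1, 5.0]
grip_width: 0.42
```

Call:
step_arm(increments=[{"xyz": [0, 0, 0.001], "rot": [0, 0, 0], "fingers": -0.15}])

```text
time_s: 5.82
tool_pos: [512.1, 268.0, 44.9]
tcp_rot: [[-0.017, 1.0, 0.001], [1.0, 0.017, 0.0], [0.0, 0.001, -1.0]]
force: [-3.9, -2.3, 16.6]
grip_width: 0.428
```

Call:
step_arm(increments=[{"xyz": [0, 0, 0.001], "rot": [0, 0, 0], "fingers": -0.15}])

```text
time_s: 5.95
tool_pos: [512.1, 268.0, 44.8]
tcp_rot: [[-0.017, 1.0, 0.001], [1.0, 0.017, 0.0], [0.0, 0.001, -1.0]]
force: [-5.5, -3.4, 23.1]
grip_width: 0.428
```

Call:
step_arm(increments=[{"xyz": [0, 0, -0.0032], "rot": [0, 0, 0], "fingers": -0.15}, {"xyz": [0, 0, 0], "rot": [0, 0, 0], "fingers": -0.3}, {"xyz": [0, 0, 0], "rot": [0, 0, 0], "fingers": -0.5}, {"xyz": [0, 0, 0], "rot": [0, 0, 0], "fingers": -1}, {"xyz": [0, 0, 0], "rot": [0, 0, 0], "fingers": -1}, {"xyz": [0, 0, 0], "rot": [0, 0, 0], "fingers": -1}], force=80)

```text
time_s: 6.7
tool_pos: [512.5, 268.2, 46.5]
tcp_rot: [[-0.017, 1.0, 0.002], [1.0, 0.017, 0.001], [0.001, 0.002, -1.0]]
force: [-1.1, -2.7, 9.5]
grip_width: 0.372
```

```bash
python3 -c "
from h import *
delta(512.8,268.4,46)"
```

```text
pos [512.51 268.21  46.54] yawx 90.98 zax [ 1.5e-03  6.0e-04 -1.0e+00] F [-1.13 -2.68  9.5 ] w 0.372 t 6.7 tool delta m [0.0002 0.0003 0.0005]
```

Call:
step_arm(increments=[{"xyz": [0, 0, -0.005], "rot": [0, 0, 0], "fingers": -1}, {"xyz": [0, 0, -0.015], "rot": [0, 0, 0], "fingers": -1}, {"xyz": [0, 0, -0.03], "rot": [0, 0, 0], "fingers": -1}, {"xyz": [0, 0, -0.03], "rot": [0, 0, 0], "fingers": -1}, {"xyz": [0, 0, -0.03], "rot": [0, 0, 0], "fingers": -1}, {"xyz": [0, 0, 0], "rot": [0, 0, 0], "fingers": -1}, {"xyz": [0, 0, 0], "rot": [0, 0, 0], "fingers": -1}, {"xyz": [0, 0, 0], "rot": [0, 0, 0], "fingers": -1}])

```text
time_s: 7.7
tool_pos: [511.0, 267.5, 153.8]
tcp_rot: [[-0.017, 1.0, -0.003], [1.0, 0.017, -0.002], [-0.002, -0.003, -1.0]]
force: [0.2, -0.2, -3.8]
grip_width: 0.363
```

```bash
python3 - <<'E'
from h import *
delta(618,27,155)
E
```

```text
pos [510.96 267.53 153.79] yawx 90.98 zax [-0.0031 -0.0017 -1.    ] F [ 0.2  -0.18 -3.76] w 0.363 t 7.7 tool delta m [-0.2423  0.1029 -0.0011]
```

Call:
step_arm(increments=[{"xyz": [-0.0404, 0.01715, 0], "rot": [0, 0, 0], "fingers": -1}, {"xyz": [-0.0404, 0.01715, 0], "rot": [0, 0, 0], "fingers": -1}, {"xyz": [-0.0404, 0.01715, 0], "rot": [0, 0, 0], "fingers": -1}, {"xyz": [-0.0404, 0.01715, 0], "rot": [0, 0, 0], "fingers": -1}, {"xyz": [-0.0404, 0.01715, 0], "rot": [0, 0, 0], "fingers": -1}, {"xyz": [-0.0404, 0.01715, 0], "rot": [0, 0, 0], "fingers": -1}, {"xyz": [0, 0, 0.02], "rot": [0, 0, 0], "fingers": -1}, {"xyz": [0, 0, 0.02], "rot": [0, 0, 0], "fingers": -1}, {"xyz": [0, 0, 0], "rot": [0, 0, 0], "fingers": -1}, {"xyz": [0, 0, 0], "rot": [0, 0, 0], "fingers": -1}])

```text
time_s: 8.95
tool_pos: [619.1, 27.5, 115.5]
tcp_rot: [[-0.017, 1.0, -0.0], [1.0, 0.017, -0.0], [-0.0, -0.0, -1.0]]
force: [0.6, 0.1, -3.2]
grip_width: 0.363
```

```bash
python3 - <<'E'
from h import *
delta(618,27,110)
a=cv2.cvtColor(snap('top')['pixels'],cv2.COLOR_RGB2BGR); b=cv2.cvtColor(snap('side')['pixels'],cv2.COLOR_RGB2BGR)
f=lambda i,u,v:cv2.resize(i[v-60:v+60,u-40:u+40],None,fx=5,fy=5,interpolation=cv2.INTER_CUBIC)
cv2.imwrite('pics/crop3.png',np.hstack([f(a,306,200),f(b,288,240)]))
E
```

```text
pos [619.1   27.54 115.51] yawx 90.99 zax [-0.e+00 -1.e-04 -1.e+00] F [ 0.61  0.06 -3.19] w 0.363 t 8.95 tool delta m [-0.0005 -0.0011  0.0055]
```

View pics/crop3.png

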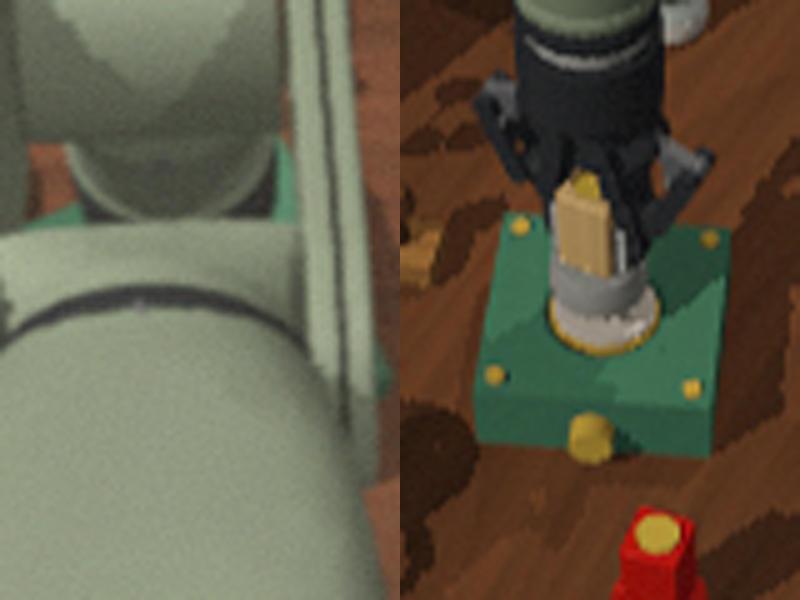

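The top view is occluded. In the side view the puck hovers above the card, spanning crop u 550–648 with its bottom at v≈318. The bed spans u 549–660 with its bottom at v≈355. I'll work out the offset from the known TCP.

```bash
python3 - <<'E'
from h import *
from scipy.optimize import least_squares
c=load('side')
def pj(p):
    p=np.atleast_2d(p);q=np.c_[p,np.ones(len(p))]@c['camera_from_world'].T; return np.c_[c['fx']*q[:,0]/-q[:,2]+c['cx'],c['cy']-c['fy']*q[:,1]/-q[:,2]]
th=np.linspace(0,2*np.pi,200)
def circ(x,y,z,r): return pj(np.c_[x+r*np.cos(th),y+r*np.sin(th),0*th+z])
k=circ(619.1,27.5,69,27); print('puck pred u',k[:,0].min(),k[:,0].max(),'vmax',k[:,1].max(),'obs',248+150/5,248+248/5,180+318/5)
for z in (45,):
    for r in (32.5,):
        k=circ(619.1,27.5,z,r); print('bore pred',k[:,0].min(),k[:,0].max(),k[:,1].max(),'obs',248+149/5,248+260/5,180+355/5)
# four bolts: mean of pixels in crop
b=np.array([[521,225],[709,238],[495,375],[692,389]])-[400,0]; b=b/5+[248,180]; print('bolt mean',b.mean(0),'pred centre',pj([619.1,27.5,46]))
# press top from side depth/color, all 4 corners
P=cloud(c)
m=(P[...,2]>50)&(P[...,2]<90)&(np.hypot(P[...,0]-619,P[...,1]-27)<45)
C=c['pixels'].astype(int); sat=C.max(2)-C.min(2); m&=(sat<35)&(C.max(2)>60)
p=P[m]; p=p[(p[:,2]>72)&(p[:,2]<90)]
f=least_squares(lambda a:np.hypot(p[:,0]-a[0],p[:,1]-a[1])-27,[619,27],loss='soft_l1');print('puck circ fit',len(p),f.x)
J=(pj([620,27,46])-pj([619,27,46]),pj([619,28,46])-pj([619,27,46]));print(J)
E
```

```text
puck pred u 277.97734334835667 297.63388548024705 vmax 242.74813305396384 obs 278.0 297.6 243.6
bore pred 276.361229742801 299.7534750342675 249.82464482996497 obs 277.8 300.0 251.0
bolt mean [288.85 241.35] pred centre [[288.05392149 240.45117936]]
puck circ fit 97 [619.48329473  28.73235955]
(array([[-0.31343602, -0.13069042]]), array([[-0.1770154 ,  0.24517786]]))
```

Call:
step_arm(increments=[{"xyz": [0, -0.0021, 0], "rot": [0, 0, 0], "fingers": -1}, {"xyz": [0, 0, 0.005], "rot": [0, 0, 0], "fingers": -1}, {"xyz": [0, 0, 0.005], "rot": [0, 0, 0], "fingers": -1}, {"xyz": [0, 0, 0], "rot": [0, 0, 0], "fingers": -1}, {"xyz": [0, 0, 0], "rot": [0, 0, 0], "fingers": -1}])

```text
time_s: 9.68
tool_pos: [616.9, 27.4, 105.4]
tcp_rot: [[-0.017, 1.0, 0.0], [1.0, 0.017, -0.0], [-0.0, 0.0, -1.0]]
force: [-0.7, -0.3, -3.1]
grip_width: 0.364
```

```bash
python3 - <<'E'
from h import *
delta(617,27.3,100)
E
```

```text
pos [616.89  27.36 105.41] yawx 90.98 zax [ 0.e+00 -1.e-04 -1.e+00] F [-0.73 -0.3  -3.06] w 0.364 t 9.675 tool delta m [-0.0001  0.0001  0.0054]
```

Call:
step_arm(increments=[{"xyz": [0, 0, 0.001], "rot": [0, 0, 0], "fingers": -1}, {"xyz": [0, 0, 0.001], "rot": [0, 0, 0], "fingers": -1}])

```text
time_s: 9.93
tool_pos: [616.9, 27.4, 103.6]
tcp_rot: [[-0.017, 1.0, 0.0], [1.0, 0.017, -0.0], [-0.0, 0.0, -1.0]]
force: [0.7, -0.2, -3.9]
grip_width: 0.366
```

Call:
step_arm(increments=[{"xyz": [0, 0, 0.001], "rot": [0, 0, 0], "fingers": -1}, {"xyz": [0, 0, 0.001], "rot": [0, 0, 0], "fingers": -1}])

```text
time_s: 10.18
tool_pos: [616.8, 27.4, 101.5]
tcp_rot: [[-0.017, 1.0, 0.0], [1.0, 0.017, -0.0], [-0.0, 0.0, -1.0]]
force: [-0.0, 0.3, -3.8]
grip_width: 0.365
```

Call:
step_arm(increments=[{"xyz": [0, 0, 0.001], "rot": [0, 0, 0], "fingers": -1}, {"xyz": [0, 0, 0.001], "rot": [0, 0, 0], "fingers": -1}])

```text
time_s: 10.42
tool_pos: [616.8, 27.4, 99.4]
tcp_rot: [[-0.017, 1.0, 0.0], [1.0, 0.017, -0.0], [-0.0, 0.0, -1.0]]
force: [0.2, -0.1, -2.9]
grip_width: 0.363
```

Call:
step_arm(increments=[{"xyz": [0, 0, 0.001], "rot": [0, 0, 0], "fingers": -1}, {"xyz": [0, 0, 0.001], "rot": [0, 0, 0], "fingers": -1}])

```text
time_s: 10.68
tool_pos: [616.8, 27.4, 97.5]
tcp_rot: [[-0.017, 1.0, 0.0], [1.0, 0.017, 0.0], [0.0, 0.0, -1.0]]
force: [-0.1, -0.2, -3.3]
grip_width: 0.367
```

Call:
step_arm(increments=[{"xyz": [0, 0, 0.001], "rot": [0, 0, 0], "fingers": -1}, {"xyz": [0, 0, 0.001], "rot": [0, 0, 0], "fingers": -1}])

```text
time_s: 10.92
tool_pos: [617.0, 27.7, 95.9]
tcp_rot: [[-0.017, 1.0, 0.001], [1.0, 0.017, 0.001], [0.001, 0.001, -1.0]]
force: [-0.3, 0.7, 0.2]
grip_width: 0.366
```

Call:
step_arm(increments=[{"xyz": [0, 0, 0.001], "rot": [0, 0, 0], "fingers": -1}, {"xyz": [0, 0, 0.001], "rot": [0, 0, 0], "fingers": -1}])

```text
time_s: 11.18
tool_pos: [617.0, 27.7, 93.8]
tcp_rot: [[-0.017, 1.0, 0.001], [1.0, 0.017, 0.001], [0.001, 0.001, -1.0]]
force: [-1.3, 2.3, -0.2]
grip_width: 0.363
```

Call:
step_arm(increments=[{"xyz": [0, 0, 0.001], "rot": [0, 0, 0], "fingers": -1}, {"xyz": [0, 0, 0.001], "rot": [0, 0, 0], "fingers": -1}])

```text
time_s: 11.42
tool_pos: [617.0, 27.7, 91.7]
tcp_rot: [[-0.017, 1.0, 0.001], [1.0, 0.017, 0.001], [0.001, 0.001, -1.0]]
force: [-1.0, 3.4, 1.1]
grip_width: 0.365
```

Call:
step_arm(increments=[{"xyz": [0, 0, 0.001], "rot": [0, 0, 0], "fingers": -1}, {"xyz": [0, 0, 0.001], "rot": [0, 0, 0], "fingers": -1}])

```text
time_s: 11.68
tool_pos: [617.0, 27.7, 89.6]
tcp_rot: [[-0.017, 1.0, 0.0], [1.0, 0.017, 0.0], [0.0, 0.0, -1.0]]
force: [-0.6, 4.6, 2.5]
grip_width: 0.369
```

```bash
python3 - <<'E'
from h import *
delta(617,27.3,100); print(sense()['ft_torque'])
b=cv2.cvtColor(snap('side')['pixels'],cv2.COLOR_RGB2BGR)
cv2.imwrite('pics/crop4.png',cv2.resize(b[205:275,250:330],None,fx=8,fy=8,interpolation=cv2.INTER_CUBIC))
E
```

```text
pos [616.96  27.68  89.62] yawx 90.97 zax [ 5.e-04  5.e-04 -1.e+00] F [-0.58  4.55  2.45] w 0.369 t 11.675 tool delta m [-0.0004  0.     -0.0104]
[ 0.9191658   0.13493153 -0.03122234]
```

View pics/crop4.png

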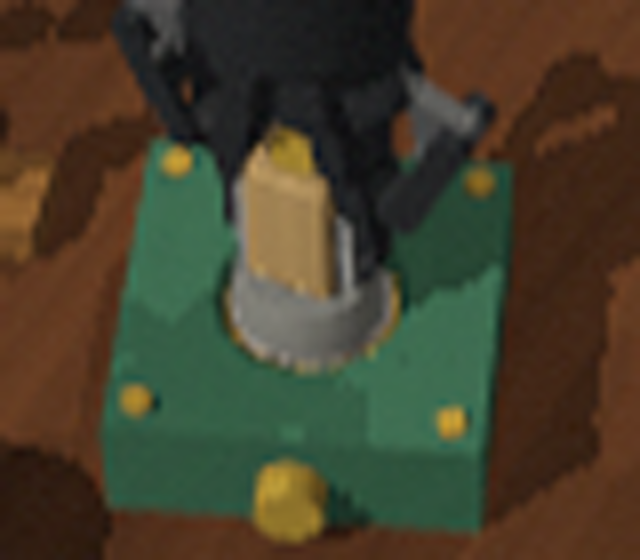

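Call:
step_arm(increments=[{"xyz": [0.0004, 0, 0.001], "rot": [0, 0, 0], "fingers": -1}, {"xyz": [0, 0, 0.001], "rot": [0, 0, 0], "fingers": -1}])

```text
time_s: 11.98
tool_pos: [617.0, 27.7, 87.6]
tcp_rot: [[-0.017, 1.0, 0.001], [1.0, 0.017, -0.0], [-0.0, 0.001, -1.0]]
force: [-1.0, 2.8, 2.3]
grip_width: 0.364
```

Call:
step_arm(increments=[{"xyz": [0, 0, 0.001], "rot": [0, 0, 0], "fingers": -1}, {"xyz": [0, 0, 0.001], "rot": [0, 0, 0], "fingers": -1}])

```text
time_s: 12.22
tool_pos: [617.0, 27.7, 85.6]
tcp_rot: [[-0.017, 1.0, 0.0], [1.0, 0.017, -0.0], [-0.0, 0.0, -1.0]]
force: [-1.2, 3.9, 3.5]
grip_width: 0.366
```

Call:
step_arm(increments=[{"xyz": [0, 0, 0.0007], "rot": [0, 0, 0], "fingers": -1}, {"xyz": [0, 0, 0.0005], "rot": [0, 0, 0], "fingers": -1}])

```text
time_s: 12.48
tool_pos: [617.0, 27.8, 84.4]
tcp_rot: [[-0.017, 1.0, 0.0], [1.0, 0.017, -0.0], [-0.0, 0.0, -1.0]]
force: [-0.1, 3.9, 3.2]
grip_width: 0.368
```

Call:
step_arm(increments=[{"xyz": [0.0006, 0, 0.0005], "rot": [0, 0, 0], "fingers": -1}, {"xyz": [0, 0, 0.0005], "rot": [0, 0, 0], "fingers": -1}])

```text
time_s: 12.72
tool_pos: [617.0, 27.9, 83.4]
tcp_rot: [[-0.017, 1.0, 0.001], [1.0, 0.017, -0.001], [-0.001, 0.0, -1.0]]
force: [-0.5, 0.6, 4.0]
grip_width: 0.367
```

Call:
step_arm(increments=[{"xyz": [0.0001, 0, 0.0005], "rot": [0, 0, 0], "fingers": -1}, {"xyz": [0.0001, 0, 0.0005], "rot": [0, 0, 0], "fingers": -1}])

```text
time_s: 12.98
tool_pos: [617.0, 28.1, 82.4]
tcp_rot: [[-0.017, 1.0, 0.0], [1.0, 0.017, -0.001], [-0.001, 0.0, -1.0]]
force: [-1.7, 0.0, 3.8]
grip_width: 0.369
```

Call:
step_arm(increments=[{"xyz": [0.0001, 0, 0.0005], "rot": [0, 0, 0], "fingers": -1}, {"xyz": [0.0001, 0, 0.0005], "rot": [0, 0, 0], "fingers": -1}])

```text
time_s: 13.22
tool_pos: [616.9, 28.2, 81.4]
tcp_rot: [[-0.017, 1.0, 0.0], [1.0, 0.017, -0.001], [-0.001, 0.0, -1.0]]
force: [0.6, -2.9, 5.0]
grip_width: 0.363
```

```bash
python3 - <<'E'
from h import *
delta(617,27.3,100); print(sense()['ft_torque'])
E
```

```text
pos [616.93  28.22  81.39] yawx 91.0 zax [ 4.0e-04 -1.1e-03 -1.0e+00] F [ 0.56 -2.88  5.04] w 0.363 t 13.225 tool delta m [-0.0009  0.0001 -0.0186]
[-0.30420705 -0.01020409 -0.0221739 ]
```

Call:
step_arm(increments=[{"xyz": [-0.0003, 0, 0.0004], "rot": [0, 0, 0], "fingers": -1}, {"xyz": [0, 0, 0.0004], "rot": [0, 0, 0], "fingers": -1}])

```text
time_s: 13.48
tool_pos: [617.0, 28.2, 81.1]
tcp_rot: [[-0.017, 1.0, 0.001], [1.0, 0.017, -0.001], [-0.001, 0.001, -1.0]]
force: [-1.2, -1.4, 9.1]
grip_width: 0.37
```

Call:
step_arm(increments=[{"xyz": [0, 0, 0.0004], "rot": [0, 0, 0], "fingers": -1}, {"xyz": [0, 0, 0.0004], "rot": [0, 0, 0], "fingers": -1}])

```text
time_s: 13.72
tool_pos: [617.0, 28.2, 80.9]
tcp_rot: [[-0.017, 1.0, 0.001], [1.0, 0.017, -0.001], [-0.001, 0.001, -1.0]]
force: [-1.6, -1.7, 12.4]
grip_width: 0.364
```

Call:
step_arm(increments=[{"xyz": [0, 0, 0.0004], "rot": [0, 0, 0], "fingers": -1}])

```text
time_s: 13.85
tool_pos: [617.0, 28.2, 80.9]
tcp_rot: [[-0.017, 1.0, 0.001], [1.0, 0.017, -0.001], [-0.001, 0.001, -1.0]]
force: [-2.4, -2.3, 15.1]
grip_width: 0.363
```

Call:
step_arm(increments=[{"xyz": [0, 0, 0.0003], "rot": [0, 0, 0], "fingers": -1}])

```text
time_s: 13.98
tool_pos: [617.1, 28.2, 80.9]
tcp_rot: [[-0.017, 1.0, 0.001], [1.0, 0.017, -0.001], [-0.001, 0.001, -1.0]]
force: [-2.5, -2.4, 16.2]
grip_width: 0.363
```

Call:
step_arm(increments=[{"xyz": [0, 0, 0], "rot": [0, 0, 0], "fingers": -1}, {"xyz": [0, 0, 0], "rot": [0, 0, 0], "fingers": -1}])

```text
time_s: 14.22
tool_pos: [617.1, 28.2, 80.9]
tcp_rot: [[-0.017, 1.0, 0.001], [1.0, 0.017, -0.001], [-0.001, 0.001, -1.0]]
force: [-2.5, -2.7, 14.4]
grip_width: 0.37
```

```bash
python3 - <<'E'
from h import *
delta(617,28.2,80); print(sense()['ft_torque'])
E
```

```text
pos [617.07  28.2   80.92] yawx 90.99 zax [ 1.4e-03 -6.0e-04 -1.0e+00] F [-2.49 -2.65 14.44] w 0.37 t 14.225 tool delta m [ 0.     -0.0001  0.0009]
[-2.52473620e-01  4.93800767e-01 -1.81658517e-04]
```

Call:
step_arm(increments=[{"xyz": [0, 0, 0], "rot": [0, 0, 0], "fingers": -1}, {"xyz": [0, 0, 0], "rot": [0, 0, 0], "fingers": -1}, {"xyz": [0, 0, 0], "rot": [0, 0, 0], "fingers": -1}, {"xyz": [0, 0, 0], "rot": [0, 0, 0], "fingers": -1}, {"xyz": [0, 0, 0], "rot": [0, 0, 0], "fingers": -1}])

```text
time_s: 14.85
tool_pos: [617.1, 28.2, 80.9]
tcp_rot: [[-0.017, 1.0, 0.001], [1.0, 0.017, -0.001], [-0.001, 0.001, -1.0]]
force: [-2.8, -1.4, 14.8]
grip_width: 0.366
```

Call:
step_arm(increments=[{"xyz": [0, 0, 0], "rot": [0, 0, 0], "fingers": -1}, {"xyz": [0, 0, 0], "rot": [0, 0, 0], "fingers": -1}, {"xyz": [0, 0, 0], "rot": [0, 0, 0], "fingers": -1}, {"xyz": [0, 0, 0], "rot": [0, 0, 0], "fingers": -1}, {"xyz": [0, 0, 0], "rot": [0, 0, 0], "fingers": -1}, {"xyz": [0, 0, 0], "rot": [0, 0, 0], "fingers": -1}, {"xyz": [0, 0, 0], "rot": [0, 0, 0], "fingers": -1}, {"xyz": [0, 0, 0], "rot": [0, 0, 0], "fingers": -1}])

```text
time_s: 15.85
tool_pos: [617.1, 28.2, 80.9]
tcp_rot: [[-0.017, 1.0, 0.001], [1.0, 0.017, -0.001], [-0.001, 0.001, -1.0]]
force: [-2.5, -2.2, 14.3]
grip_width: 0.367
```

```bash
python3 - <<'E'
from h import *
delta(617,28.2,120); print(sense()['ft_torque'])
E
```

```text
pos [617.07  28.17  80.92] yawx 90.99 zax [ 1.4e-03 -6.0e-04 -1.0e+00] F [-2.49 -2.16 14.34] w 0.367 t 15.85 tool delta m [ 0.     -0.     -0.0391]
[-0.27198483  0.46021109  0.0134391 ]
```

Call:
step_arm(increments=[{"xyz": [0, 0, -0.002], "rot": [0, 0, 0], "fingers": -1}, {"xyz": [0, 0, -0.003], "rot": [0, 0, 0], "fingers": -1}, {"xyz": [0, 0, -0.003], "rot": [0, 0, 0], "fingers": -1}, {"xyz": [0, 0, -0.003], "rot": [0, 0, 0], "fingers": -1}, {"xyz": [0, 0, -0.003], "rot": [0, 0, 0], "fingers": -1}, {"xyz": [0, 0, -0.003], "rot": [0, 0, 0], "fingers": -1}, {"xyz": [0, 0, -0.003], "rot": [0, 0, 0], "fingers": -1}, {"xyz": [0, 0, -0.015], "rot": [0, 0, 0], "fingers": -1}, {"xyz": [0, 0, -0.02], "rot": [0, 0, 0], "fingers": -1}, {"xyz": [0, 0, 0], "rot": [0, 0, 0], "fingers": -1}])

```text
time_s: 17.1
tool_pos: [617.6, 28.8, 135.8]
tcp_rot: [[-0.017, 1.0, 0.003], [1.0, 0.017, 0.0], [0.0, 0.003, -1.0]]
force: [0.1, -0.0, -4.2]
grip_width: 0.368
```

Call:
step_arm(increments=[{"xyz": [-0.0491, -0.0218, 0], "rot": [0, 0, 0], "fingers": -1}, {"xyz": [-0.0491, -0.0218, 0], "rot": [0, 0, 0], "fingers": -1}, {"xyz": [-0.0491, -0.0218, 0], "rot": [0, 0, 0], "fingers": -1}, {"xyz": [-0.0491, -0.0218, 0], "rot": [0, 0, 0], "fingers": -1}, {"xyz": [-0.0491, -0.0218, 0], "rot": [0, 0, 0], "fingers": -1}, {"xyz": [0, 0, 0.025], "rot": [0, 0, 0], "fingers": -1}, {"xyz": [0, 0, 0.025], "rot": [0, 0, 0], "fingers": -1}, {"xyz": [0, 0, 0], "rot": [0, 0, 0], "fingers": -1}, {"xyz": [0, 0, 0], "rot": [0, 0, 0], "fingers": -1}])

```text
time_s: 18.23
tool_pos: [512.4, -218.8, 84.5]
tcp_rot: [[-0.017, 1.0, 0.001], [1.0, 0.017, -0.0], [-0.0, 0.001, -1.0]]
force: [1.5, 0.5, -3.6]
grip_width: 0.364
```

```bash
python3 - <<'E'
from h import *
delta(511.8,-219.3,60.5); print(sense()['ft_torque'])
a=cv2.cvtColor(snap('top')['pixels'],cv2.COLOR_RGB2BGR); b=cv2.cvtColor(snap('side')['pixels'],cv2.COLOR_RGB2BGR)
f=lambda i,u,v:cv2.resize(i[v-40:v+40,u-40:u+40],None,fx=5,fy=5,interpolation=cv2.INTER_CUBIC)
cv2.imwrite('pics/crop5.png',np.hstack([f(a,417,247),f(b,360,200)]))
E
```

```text
pos [ 512.44 -218.79   84.48] yawx 91.0 zax [ 6.e-04 -3.e-04 -1.e+00] F [ 1.47  0.55 -3.64] w 0.364 t 18.225 tool delta m [-0.0005 -0.0007  0.024 ]
[-0.02277463 -0.0619612  -0.00682181]
```

View pics/crop5.png

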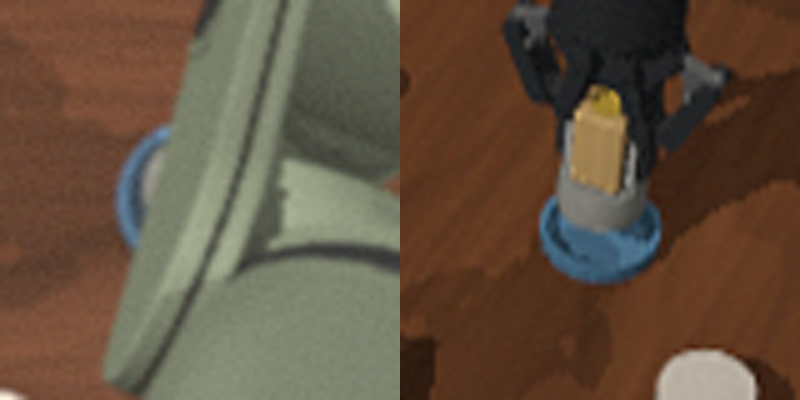

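In the side crop the puck spans u 556–649 with its bottom at v≈230. The dish spans u 540–662 with its bottom at v≈283, so it hovers nearly centred. I'll check against the projection.

```bash
python3 - <<'E'
from h import *
c=load('side')
def pj(p):
    p=np.atleast_2d(p);q=np.c_[p,np.ones(len(p))]@c['camera_from_world'].T; return np.c_[c['fx']*q[:,0]/-q[:,2]+c['cx'],c['cy']-c['fy']*q[:,1]/-q[:,2]]
th=np.linspace(0,2*np.pi,200)
def circ(x,y,z,r): return pj(np.c_[x+r*np.cos(th),y+r*np.sin(th),0*th+z])
X,Y=512.4,-218.8
k=circ(X,Y,38,27); a=320-80
print('puck pred',k[:,0].min(),k[:,0].max(),k[:,1].max(),'obs',320+156/5,320+249/5,160+230/5)
k=circ(X,Y,14,37);k0=circ(X,Y,0,37); print('dish pred',k[:,0].min(),k[:,0].max(),k[:,1].max(),k0[:,1].max(),k[:,1].min(),'obs',320+140/5,320+262/5,160+283/5)
# contour-based dish from first unoccluded side image
im=cv2.cvtColor(cv2.imread('pics/side1.png'),cv2.COLOR_BGR2RGB).astype(int)
m=(im[...,2]>im[...,0]*1.3)&(im[...,2]>50); m[:180]=0;m[225:]=0;m[:,:330]=0;m[:,390:]=0
v,u=np.nonzero(m);print('dish blob',u.min(),u.max(),v.min(),v.max())
print(pj([X+1,Y,14])-pj([X,Y,14]),pj([X,Y+1,14])-pj([X,Y,14]))
E
```

```text
puck pred 350.99940250022485 369.1410173261233 205.46568934596328 obs 351.2 369.8 206.0
dish pred 347.24746076739956 371.84695247492374 213.4451961406236 216.58813157256648 195.41726838378858 obs 348.0 372.4 216.6
dish blob 348 371 196 216
[[-0.30124033 -0.11486465]] [[-0.14045653  0.2148604 ]]
```

Call:
step_arm(increments=[{"xyz": [-0.001, 0, 0.01], "rot": [0, 0, 0], "fingers": -1}, {"xyz": [0, 0, 0.01], "rot": [0, 0, 0], "fingers": -1}, {"xyz": [0, 0, 0.006], "rot": [0, 0, 0], "fingers": -1}, {"xyz": [0, 0, 0.003], "rot": [0, 0, 0], "fingers": -1}, {"xyz": [0, 0, 0], "rot": [0, 0, 0], "fingers": -1}, {"xyz": [0, 0, 0], "rot": [0, 0, 0], "fingers": -1}])

```text
time_s: 19.08
tool_pos: [512.2, -220.0, 55.2]
tcp_rot: [[-0.017, 1.0, 0.001], [1.0, 0.017, -0.0], [-0.0, 0.001, -1.0]]
force: [0.7, -0.3, -3.9]
grip_width: 0.369
```

Call:
step_arm(increments=[{"xyz": [0, 0, 0.001], "rot": [0, 0, 0], "fingers": -1}, {"xyz": [0, 0, 0.001], "rot": [0, 0, 0], "fingers": -1}])

```text
time_s: 19.32
tool_pos: [512.1, -219.9, 53.1]
tcp_rot: [[-0.017, 1.0, 0.0], [1.0, 0.017, -0.0], [-0.0, 0.0, -1.0]]
force: [0.9, -0.4, -4.5]
grip_width: 0.362
```

Call:
step_arm(increments=[{"xyz": [0, 0, 0.001], "rot": [0, 0, 0], "fingers": -1}, {"xyz": [0, 0, 0.0005], "rot": [0, 0, 0], "fingers": -1}])

```text
time_s: 19.58
tool_pos: [512.0, -219.9, 51.4]
tcp_rot: [[-0.017, 1.0, -0.0], [1.0, 0.017, -0.0], [-0.0, -0.0, -1.0]]
force: [-0.1, 0.4, -2.6]
grip_width: 0.369
```

Call:
step_arm(increments=[{"xyz": [0, 0, 0.0005], "rot": [0, 0, 0], "fingers": -1}, {"xyz": [0, 0, 0.0003], "rot": [0, 0, 0], "fingers": -1}])

```text
time_s: 19.82
tool_pos: [512.0, -219.9, 50.7]
tcp_rot: [[-0.017, 1.0, 0.0], [1.0, 0.017, -0.0], [-0.0, 0.0, -1.0]]
force: [-0.1, 0.1, -3.4]
grip_width: 0.369
```

Call:
step_arm(increments=[{"xyz": [0, 0, 0.0003], "rot": [0, 0, 0], "fingers": -1}, {"xyz": [0, 0, 0], "rot": [0, 0, 0], "fingers": -1}])

```text
time_s: 20.08
tool_pos: [512.0, -219.9, 50.6]
tcp_rot: [[-0.017, 1.0, 0.0], [1.0, 0.017, -0.0], [-0.0, 0.0, -1.0]]
force: [-0.7, -0.3, -2.2]
grip_width: 0.366
```

Call:
step_arm(increments=[{"xyz": [0, 0, 0.0003], "rot": [0, 0, 0], "fingers": -1}, {"xyz": [0, 0, 0.0002], "rot": [0, 0, 0], "fingers": -1}, {"xyz": [0, 0, 0], "rot": [0, 0, 0], "fingers": -1}])

```text
time_s: 20.45
tool_pos: [512.0, -219.9, 50.5]
tcp_rot: [[-0.017, 1.0, 0.0], [1.0, 0.017, -0.0], [-0.0, 0.0, -1.0]]
force: [-1.6, 0.5, 5.5]
grip_width: 0.365
```

Call:
step_arm(increments=[{"xyz": [0, 0, -0.0004], "rot": [0, 0, 0], "fingers": -1}, {"xyz": [0, 0, 0], "rot": [0, 0, 0], "fingers": -0.2}, {"xyz": [0, 0, 0], "rot": [0, 0, 0], "fingers": -0.05}, {"xyz": [0, 0, 0], "rot": [0, 0, 0], "fingers": 0.15}, {"xyz": [0, 0, 0], "rot": [0, 0, 0], "fingers": 0.2}, {"xyz": [0, 0, 0], "rot": [0, 0, 0], "fingers": 0.2}], force=20)

```text
time_s: 21.2
tool_pos: [512.1, -219.9, 50.3]
tcp_rot: [[-0.017, 1.0, 0.0], [1.0, 0.017, -0.0], [-0.0, 0.0, -1.0]]
force: [-0.5, 0.6, 0.1]
grip_width: 0.6
```

Call:
step_arm(increments=[{"xyz": [0, 0, -0.005], "rot": [0, 0, 0], "fingers": 0.2}, {"xyz": [0, 0, -0.015], "rot": [0, 0, 0], "fingers": 0.2}, {"xyz": [0, 0, -0.02], "rot": [0, 0, 0], "fingers": 0.2}, {"xyz": [0, 0, -0.03], "rot": [0, 0, 0], "fingers": 0.2}, {"xyz": [0, 0, -0.04], "rot": [0, 0, 0], "fingers": 0.2}, {"xyz": [0, 0, -0.04], "rot": [0, 0, 0], "fingers": 0.2}, {"xyz": [0, -0.04, -0.02], "rot": [0, 0, 0], "fingers": 0.2}, {"xyz": [-0.04, -0.03, 0], "rot": [0, 0, 0], "fingers": 0.2}, {"xyz": [-0.05, 0, 0], "rot": [0, 0, 0], "fingers": 0.2}, {"xyz": [-0.05, 0, 0], "rot": [0, 0, 0], "fingers": 0.2}])

```text
time_s: 22.45
tool_pos: [444.1, -362.4, 222.3]
tcp_rot: [[-0.017, 1.0, 0.002], [1.0, 0.017, -0.002], [-0.002, 0.002, -1.0]]
force: [1.1, 1.0, 0.6]
grip_width: 0.6
```

```bash
python3 - <<'E'
from h import *
delta(511.8,-219.3,60.5)
a=cv2.cvtColor(snap('top')['pixels'],cv2.COLOR_RGB2BGR); b=cv2.cvtColor(snap('side','side_end.png')['pixels'],cv2.COLOR_RGB2BGR)
cv2.imwrite('pics/end.png',np.hstack([cv2.resize(a[130:330,100:450],(400,229)),cv2.resize(b[130:380,200:430],(400,435))[:229]]) if 0 else cv2.resize(np.hstack([a[130:360,100:450],b[150:380,200:430]]),(800,317),interpolation=cv2.INTER_CUBIC))
E
```

```text
pos [ 444.12 -362.36  222.26] yawx 90.98 zax [ 0.0022 -0.0017 -1.    ] F [1.07 0.96 0.57] w 0.6 t 22.45 tool delta m [0.1422 0.0698 0.1617]
```

View pics/end.png

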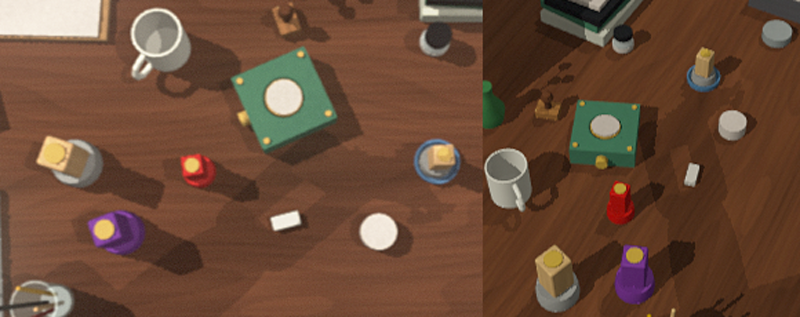

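The tamper stands in the blue dish, with its handle at crop px (442,156). Everything else is where it was. One last check of height and level, then I'll hand in.

```bash
python3 - <<'E'
from h import *
P=cloud(load('top')).reshape(-1,3); q=P[(np.hypot(P[:,0]-513,P[:,1]+220)<40)&(P[:,2]>75)]
print('handle top',len(q),q.mean(0).round(1),np.linalg.lstsq(np.c_[q[:,:2]-q[:,:2].mean(0),np.ones(len(q))],q[:,2],rcond=None)[0].round(3))
h=P[np.hypot(P[:,0]-619.5,P[:,1]-26.5)<26]; print('card',np.median(h[:,2]))
finish_job()
E
```

```text
handle top 238 [ 512.6 -218.2   84.1] [ 2.3000e-02 -5.5000e-02  8.4136e+01]
card 49.393509702664915
the job is handed in; nothing more can be done
```

I pressed the card with the smaller steel tamper, then set the tamper upright in the blue dish and let go. I handed the job in at about 22.5 s.

- **Grip:** I held the wooden handle with the fingertips resting on the puck's shoulder.
- **Press:** I felt for the card, then crept the bed down onto its stop. The stop was at a TCP height of 80.9 mm, where the force rose without further travel.
- **Hold:** I held there for about 1.9 s. The wrist read about 14.5 N, so with the tamper's own 3.6 N weight the card took about 18 N. The highest reading while pressing was 16.2 N, about 20 N on the card. Readings came only at the end of each move call, so brief peaks between them would not show.
- **Release:** I let the bed up slowly, and the card is back at about 49 mm, its starting height.
- **Set-down:** The tamper touched down in the dish at about 5–9 N before I opened the fingers.

**Last checks:**
- The handle top is at 84.1 mm, the expected 4 + 80 mm, so the tamper is fully seated and upright.
- The other objects look unmoved in the final pictures, and the gripper is clear of everything.

**Disagreements:**
- The two cameras differed by about 3 mm, so I corrected positions using the known tool position.
- During the press a sideways force of up to about 4.6 N built up, and I eased most of it off with small sideways shifts. About 3 N remained during the hold.
- I judged the bed level from the tool's tilt, under 2 mrad, because I could not see the bed directly while it was pressed.

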